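Seat the change-over plate on the test jig's locating pins

ROBOT

A 6-joint arm with a two-finger parallel gripper is mounted at the origin on the work surface. World frame = base frame: x ahead of the robot, y to its left, z up, the work surface at z = 0. Lengths are in m, angles in rad, forces in N, time in s.
With the tool pointing down it reaches from about 0.4 to 0.925 m from the base axis. Payload 12.5 kg.
Tool frame: the origin (TCP) lies at the very end of the fingers, on their centre line; the grasp point (between the pads) lies 19 mm behind it; y points along the fingers, z is the direction in which the jaws open and shut, and the axes are right-handed (so a half turn about y gives the same grasp; the last joint's range is limited). The gripper opens to 95 mm and grips with 3 to 60 N. Pads are 20 mm wide; open, the fingers measure 119 mm over their backs; the gripper's body (75 mm by 180 mm) begins 59 mm behind the grasp point.
Start: joints at [-1.445, 0.491, 1.559, -0, 1.092, -0.106], TCP at [0.144, -0.608, 0.178] pointing down, gripper open.
Joint ranges: [-3.1, 3.1], [-0.84, 2.19], [0.05, 2.79], [-1.13, 4.28], [0.06, 2.93], [-2.69, 2.69]. Speed limits (rad/s): [2.22, 2.22, 2.79, 3.14, 3.14, 3.14].

INTERFACE

Orientations are given as a rotation vector (axis times angle).
In Python, from cell import ctrl gives the robot as it stands. The module is installed in compiled form; this text tells all that it offers.
- The arm moves only by the tool apply_moves, never from a script. Its argument "commands" is a list that holds one entry, the list of rows, each a list of 7 numbers: the closure, from -1 (fully open) to 1 (shut), then the shift along the tool's x, y, z in cm, then the turn, a rotation vector about the tool's x, y, z in rad. In form: [[[hand, x, y, z, ax, ay, az], ...]]. A call has 1 to 5 rows; each row is the pose to reach, as a shift and turn from the pose commanded when the call began, along the tool's axes at that moment; what a row does not reach only later rows make up. A row lasts 1/10 s, in which the tool goes at most 50 mm and 8.59 degrees, less where a joint would pass 70% of its speed; a pose out of reach is approached as far as the arm can. A call with a gripper value outside its range is refused whole. The fingers move at their own pace and stop on an object; "squeeze" is the grip in N (left out, the last holds). Time passes only in rows, so rows that repeat a pose let the fingers close. It gives the time, the measured TCP pose, the force and the opening at its end, in the units of the state.
- ctrl.get_obs(): the state, without advancing time (a new reading comes with each control period).
- ctrl.grab_frame(name): name is "scene" or "side" or "wrist"; returns the picture (480x640x3 uint8, red, green, blue); there is no depth.
- ctrl.calibration(name): a dict with "intrinsics" (3x3 intrinsics, pixels), "rvec" (rotation vector, rad) and "tvec" (3), from world to camera coordinates, as OpenCV has them. Camera axes: x right, y down, z forward; pixel columns grow to the right and rows downward; lengths in m; the calibration is good to about 2 mm. A picture is of the moment at which its call begins: read the wrist's pose just before it. calibration takes no time and is no camera call; for the wrist camera it gives the pose at the moment of the call.
- ctrl.job_done(): hands the job in, once; it reports no verdict.
The state is a dict: "time_s": time; "joint_pos": joint angles; "qd": joint speeds; "joint_torque": joint torques, N m; "position": TCP position; "tcp_rot": TCP orientation; "wrist_force": force on the tool from outside, world axes, zero at the start; "ft_torque": the same for the moment, N m; "gripper_width": finger opening in m.
Only numpy, scipy, OpenCV 4.12 (cv2) and the standard library are available. Lean on these libraries where they do the work, as an engineer would, in place of code of your own. Each camera call takes 0.05 s, during which the arm holds its last target. There are 200 camera calls.

TASK

The pale green change-over plate of the test jig is lying askew on the tips of the jig's two locating pins. With the fingertips, gently push it sideways by its edges until both of its holes drop over their pins and it lies flat on the deck; only push it, do not pinch it or pick it up. Leave the things around the jig where they are.

Things in the scene. Friction and masses are not known exactly. Their poses are not given: they have to be found in the camera images.
- fixture: electrical test jig fixed to the bench: flat grey box, 210 mm (its x) by 290 mm (its y); its bare aluminium top, the deck, is level, 45 mm above the bench. Origin: centre of its underside, z up. A black block of brass spring probes lies flush mid-deck. Four yellow corner marks on the deck frame the plate's home; a plate at home has the jig's own x, y and yaw
- pin_left (a point): foot, at deck level (45 mm above the bench), of the left steel locating pin, at x 28, y 60 mm of the jig. Pin: 10 mm diameter, 10 mm tall, straight for the lowest 4 mm, then a rounded bullet nose. Axes as the jig
- pin_right (a point): the same for the right pin, at x 28, y -60 mm of the jig. If the plate is pushed so far that an edge passes a pin tip, it drops beside the pin and cannot be recovered by pushing
- plate: loose change-over plate: pale green board, 120 mm (its x) by 190 mm (its y), 6 mm thick, 0.2 to 0.45 kg, origin at the centre of its underside, z up. Black nest corners on it, up to 18 mm above its underside; black coding block 16 mm high near its left (+y) edge; 23 x 37 mm window. All four edges are free to push with the tips just above the deck; 1 to 4 N slides it
- hole_left (a point): centre, at the plate's underside, of its left locating hole (11.5 mm diameter, through), at x 28, y 60 mm of the plate. About 10 mm above pin_left's foot while riding on the pin tip, 0 when home. A hole within about 3 mm of its pin slips down over it by itself; the other end can then be swung about that pin. Axes as the plate
- hole_right (a point): the same for the right hole, at x 28, y -60 mm of the plate; it goes on the right pin. At the start the far part of the plate lies on both pin tips and its near (-x) long edge on the deck, 12 to 22 mm nearer (-x) than home, up to 26 mm to either side (y), up to 0.08 rad askew, in the jig's axes
- socket_box: white twin socket box lying flat, 170 x 66 x 42 mm, long along its x; a bystander, origin at the centre of its underside
- tape_roll: roll of cream masking tape lying flat, 92 mm across, 25 mm high; a bystander, origin at the centre of its underside
- mains_adaptor: white plug-in mains adaptor, 62 x 52 x 46 mm; a bystander, origin at the centre of its underside
- screwdriver: orange screwdriver lying down, 190 mm long, along its x, 26 mm thick; a bystander, origin on the table under its middle
- test_probe: black and red hand-held test probe lying down, 145 mm long, along its x, 20 mm thick; a bystander, origin on the table under it
Mind the look-alikes: they are no part of the job. Of the things like the plate, leave any that is orange; of the rest the smaller one is meant.

How it is judged:
By the outcome, as a careful person would: the job done as asked, in the order asked, and still so for the second after the job is handed in, with the robot touching nothing.
It also fails if it takes over 48 s, if anything falls off the work surface, if the arm or the gripper's body presses on something with over 40 N, if the wrist force passes 120 N, or if a joint passes its speed limit or range.

## Working session

There is one attempt and no reset: what is moved stays moved. The work goes in short steps, Python scripts to look and compute and a tool call to move; the robot and the scene stay as the last step left them, time stands still between calls to the robot, and variables do not carry over. Pictures are saved under pics/ and viewed, about 8 in all and at most 12, crops included, and the job is handed in when it is done.

Besides the shell and the picture viewer there is one more tool, called after "Call:" by a JSON object that holds its "op" and its "data". apply_moves: Moves the arm, as the interface text tells. Its arguments: {"type":"object","properties":{"commands":{"type":"array"},"squeeze":{"type":"number"}},"required":["commands"]}

```bash
mkdir -p pics
python3 - <<'E'
from cell import ctrl
import cv2,numpy as np
o=ctrl.get_obs();print(o)
for n in ("scene","side"):
    f=ctrl.grab_frame(n);cv2.imwrite(f"pics/{n}0.png",f[:,:,::-1])
    c=ctrl.calibration(n);R=cv2.Rodrigues(np.array(c["rvec"],float))[0];print(n,np.round(c["intrinsics"],1).tolist(),(-R.T@np.array(c["tvec"]).ravel()).round(3),R[2].round(3))
E
```

```text
{'time_s': 0.0, 'joint_pos': array([-1.44459956e+00,  4.91583228e-01,  1.55945848e+00,  3.18614616e-05,
        1.09169331e+00, -1.05566111e-01]), 'qd': array([-0.00019465,  0.00112917,  0.00022582, -0.00256447,  0.0011183 ,
       -0.00093571]), 'joint_torque': array([ 3.32941941e-03, -6.12634492e+01, -2.58170950e+01,  6.92979922e-02,
        4.83281922e-02, -7.96732229e-05]), 'position': array([ 0.14357346, -0.60799098,  0.17744396]), 'tcp_rot': array([-0.24424946,  2.09980087, -2.09738685]), 'wrist_force': array([0.59214179, 0.97198232, 0.20066473]), 'ft_torque': array([-0.02481241, -0.05179759, -0.00618977]), 'gripper_width': 0.0952760565069482}
scene [[585.5, 0.0, 314.2], [0.0, 585.5, 236.7], [0.0, 0.0, 1.0]] [ 1.169 -0.186  0.904] [-0.617  0.195 -0.762]
side [[515.7, 0.0, 320.4], [0.0, 515.7, 243.1], [0.0, 0.0, 1.0]] [-0.109  0.704  0.853] [ 0.51  -0.564 -0.65 ]
```

View pics/scene0.png

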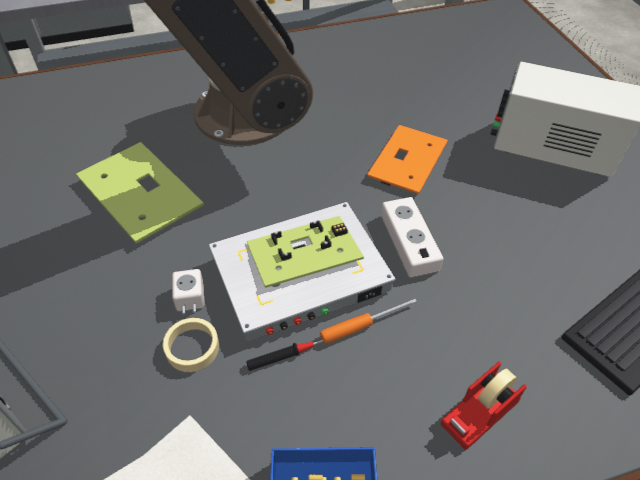

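View pics/side0.png

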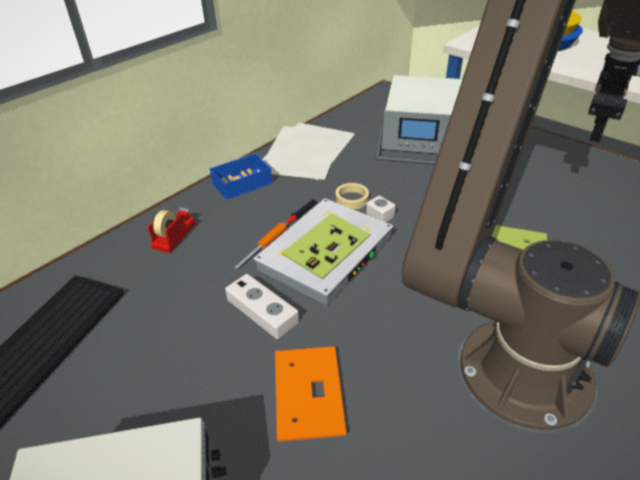

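The target is the green plate on the grey jig at about (305,250) in the scene view. The larger green plate at (140,190) and the orange one are look-alikes. Next I measure the deck and the plate.

```bash
cat > h.py <<'E'
from cell import ctrl
import cv2,numpy as np
def ray(n,uv,z,c=None):
    c=c or ctrl.calibration(n);R=cv2.Rodrigues(np.array(c["rvec"],float))[0];t=np.array(c["tvec"],float).ravel()
    uv=np.atleast_2d(uv).astype(float);d=np.c_[uv,np.ones(len(uv))]@np.linalg.inv(np.array(c["intrinsics"])).T@R
    C=-R.T@t;return C+d*((np.asarray(z)-C[2])/d[:,2])[:,None]
def quad(mask):
    cs=cv2.findContours(mask,0,1)[0];k=max(cs,key=cv2.contourArea)
    h=cv2.convexHull(k)
    for e in np.arange(1,40,.5):
        q=cv2.approxPolyDP(h,e,True)
        if len(q)<=4: break
    q=q[:,0].astype(float)
    # refine: fit lines to hull-side contour points
    P=k[:,0].astype(float);L=[]
    for i in range(len(q)):
        a,b=q[i],q[(i+1)%len(q)];d=b-a;l=np.hypot(*d);d/=l
        s=(P-a)@d;r=abs((P-a)@np.array([-d[1],d[0]]))
        p=P[(r<2.5)&(s>.08*l)&(s<.92*l)].astype(np.float32)
        vx,vy,x,y=cv2.fitLine(p,cv2.DIST_HUBER,0,.01,.01).ravel();L.append(np.array([vy,-vx,vy*x-vx*y]))
    return np.array([np.linalg.solve([L[i-1][:2],L[i][:2]],[L[i-1][2],L[i][2]]) for i in range(len(L))])
def green(f):
    h=cv2.cvtColor(f,cv2.COLOR_RGB2HSV);return cv2.inRange(h,(28,70,60),(45,255,255))
def grey(f):
    h=cv2.cvtColor(f,cv2.COLOR_RGB2HSV);return cv2.inRange(h,(0,0,150),(179,60,255))
E
python3 - <<'E'
from h import *
f=cv2.imread("pics/scene0.png")[:,:,::-1].copy()
s=np.zeros(f.shape[:2],np.uint8);s[195:330,205:393]=255
g=green(f)&s; d=(grey(f)&s)|g
d=cv2.morphologyEx(d,cv2.MORPH_CLOSE,np.ones((9,9)))
for n,m,z in(("plate",g,.058),("deck",d,.045)):
    q=quad(m);print(n,q.round(1).tolist());w=ray("scene",q,z);print(w.round(4).tolist(),w.mean(0));
    for i in range(len(q)):
        e=w[(i+1)%len(q)]-w[i];print(np.hypot(*e[:2]).round(4),np.arctan2(e[1],e[0]).round(3))
cv2.imwrite("pics/crop0.png",cv2.resize(f[190:335,200:400,::-1],None,fx=4,fy=4,interpolation=2))
E
```

```text
plate [[363.6000061035156, 257.20001220703125], [265.20001220703125, 286.6000061035156], [246.60000610351562, 241.39999389648438], [338.1000061035156, 216.1999969482422]]
[[0.5585, 0.1019, 0.058], [0.5691, -0.0876, 0.058], [0.4578, -0.0954, 0.058], [0.4479, 0.0898, 0.058]] [0.50834253 0.00215366 0.058     ]
0.1898 -1.514
0.1116 -3.072
0.1855 1.624
0.1112 0.109
deck [[346.8999938964844, 201.5], [394.29998779296875, 278.3999938964844], [243.5, 331.5], [208.8000030517578, 244.0]]
[[0.4039, 0.1242, 0.045], [0.6115, 0.1425, 0.045], [0.6393, -0.1439, 0.045], [0.4319, -0.1641, 0.045]] [ 0.52164874 -0.01034552  0.045     ]
0.2084 0.088
0.2877 -1.474
0.2084 -3.044
0.2897 1.668
```

View pics/crop0.png

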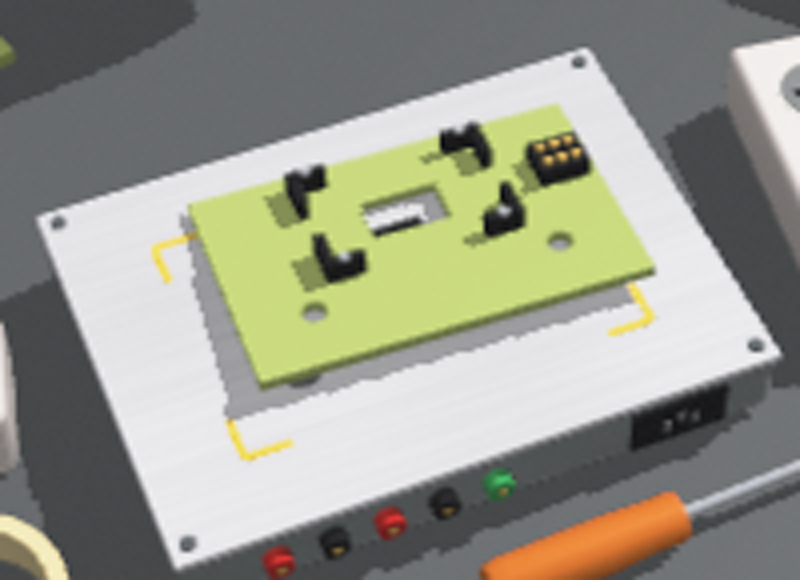

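The crop shows the deck corners, the plate shifted toward +y and -x from the yellow marks, and its far edge raised. Its holes are at crop (315,312) and (560,241). Next I put the plate into the jig frame.

```bash
cat >> h.py <<'E'
J=np.array([.5216,-.0103]);JY=.096
def tojig(w,J=J,y=JY):
    c,s=np.cos(y),np.sin(y);return (np.asarray(w)[:,:2]-J)@np.array([[c,-s],[s,c]])
def tow(p,J=J,y=JY):
    c,s=np.cos(y),np.sin(y);return np.asarray(p)@np.array([[c,s],[-s,c]])+J
E
python3 - <<'E'
from h import *
q=np.array([[363.6,257.2],[265.2,286.6],[246.6,241.4],[338.1,216.2]])
w=ray("scene",q,np.array([.0565,.0565,.051,.051]));j=tojig(w)*1000
print(j.round(1).tolist(),"near yaw",np.arctan2(-(j[3]-j[2])[0],(j[3]-j[2])[1]),"far",np.arctan2(-(j[0]-j[1])[0],(j[0]-j[1])[1]))
h=np.array([[200+560/4,190+241/4],[200+315/4,190+312/4]]);print("holes",(tojig(ray("scene",h,.060))*1000).round(1).tolist())
# yellow marks
f=cv2.imread("pics/scene0.png");H=cv2.cvtColor(f,cv2.COLOR_BGR2HSV);m=cv2.inRange(H,(20,120,150),(28,255,255));m[:195]=0;m[320:]=0;m[:,:225]=0;m[:,375:]=0
n,l,st,c=cv2.connectedComponentsWithStats(m)
for i in range(1,n):
  if st[i,4]>8: print(st[i],(tojig(ray("scene",np.argwhere(l==i)[:,::-1],.045))*1000).min(0).round(1),(tojig(ray("scene",np.argwhere(l==i)[:,::-1],.045))*1000).max(0).round(1))
print("tow: near start",tow([[-.125,.02],[0,.15],[.0,0]]))
E
```

```text
[[46.4, 108.7], [39.0, -81.2], [-77.4, -77.3], [-69.5, 109.6]] near yaw -0.042374725059860445 far -0.039089584761662195
holes [[17.1, 74.0], [12.0, -45.3]]
[238 248  11  12  26] [ -65.9 -100.4] [-45.  -78.9]
[353 261  10  13  23] [42.6 79.3] [ 64.3 100.2]
[257 295  15  10  31] [ 42.5 -99.8] [ 64.8 -79.4]
tow: near start [[ 0.39525851 -0.00237367]
 [ 0.50722211  0.13900933]
 [ 0.5216     -0.0103    ]]
```

```bash
cat > plan.py <<'E'
# usage: plan.py jx jy(mm, jig frame) z(mm) jawdir_rel_jig(deg)  -> shift (cm), turn about tool y
from h import *
import sys
from scipy.spatial.transform import Rotation as Ro
jx,jy,z,a=map(float,sys.argv[1:5]);o=ctrl.get_obs();R=Ro.from_rotvec(o["tcp_rot"]);M=R.as_matrix()
t=np.r_[tow([[jx/1e3,jy/1e3]])[0],z/1e3];b=np.deg2rad(a)+JY
d=np.array([np.cos(b),np.sin(b),0]);y=np.array([0,0,-1.]);T=np.c_[np.cross(y,d),y,d]
rv=Ro.from_matrix(M.T@T).as_rotvec()
print("t",o["time_s"],"jig now",(tojig([o["position"]])*1e3).round(1)[0],"z",o["position"][2].round(4),"jaw deg rel jig",np.rad2deg(np.arctan2(M[1,2],M[0,2])-JY).round(1),"F",o["wrist_force"].round(1),"w",o["gripper_width"].round(3),"q",o["joint_pos"].round(2))
print("shift cm",((M.T@(t-o["position"]))*100).round(2),"turn",rv.round(3))
E
python3 plan.py -13 150 170 0; python3 plan.py -13 150 170 180;python3 plan.py -13 150 170 90
```

```text
Traceback (most recent call last):
  File "plan.py", line 9, in <module>
    print("t",o["time_s"],"jig now",(tojig([o["position"]])*1e3).round(1)[0],"z",o["position"][2].round(4),"jaw deg rel jig",np.rad2deg(np.arctan2(M[1,2],M[0,2])-JY).round(1),"F",o["wrist_force"].round(1),"w",o["gripper_width"].round(3),"q",o["joint_pos"].round(2))
                                                                                                                                                                                                                 ^^^^^^^^^^^^^^^^^^^^^^^^
AttributeError: 'float' object has no attribute 'round'
Traceback (most recent call last):
  File "plan.py", line 9, in <module>
    print("t",o["time_s"],"jig now",(tojig([o["position"]])*1e3).round(1)[0],"z",o["position"][2].round(4),"jaw deg rel jig",np.rad2deg(np.arctan2(M[1,2],M[0,2])-JY).round(1),"F",o["wrist_force"].round(1),"w",o["gripper_width"].round(3),"q",o["joint_pos"].round(2))
                                                                                                                                                                                                                 ^^^^^^^^^^^^^^^^^^^^^^^^
AttributeError: 'float' object has no attribute 'round'
Traceback (most recent call last):
  File "plan.py", line 9, in <module>
    print("t",o["time_s"],"jig now",(tojig([o["position"]])*1e3).round(1)[0],"z",o["position"][2].round(4),"jaw deg rel jig",np.rad2deg(np.arctan2(M[1,2],M[0,2])-JY).round(1),"F",o["wrist_force"].round(1),"w",o["gripper_width"].round(3),"q",o["joint_pos"].round(2))
                                                                                                                                                                                                                 ^^^^^^^^^^^^^^^^^^^^^^^^
AttributeError: 'float' object has no attribute 'round'
```

```bash
sed -i 's/o\["gripper_width"\].round(3)/round(o["gripper_width"],3)/' plan.py
python3 plan.py -13 150 170 0; python3 plan.py -13 150 170 180;python3 plan.py -13 150 170 90
```

```text
t 0.1 jig now [-433.6 -558.8] z 0.1775 jaw deg rel jig -82.2 F [ 0.1 -0.  -0.4] w 0.095 q [-1.44  0.49  1.56 -0.    1.09 -0.11]
shift cm [-51.27   0.82 -64.53] turn [ 1.000e-03 -1.435e+00 -1.000e-03]
t 0.1 jig now [-433.6 -558.8] z 0.1775 jaw deg rel jig -82.2 F [ 0.1 -0.  -0.4] w 0.095 q [-1.44  0.49  1.56 -0.    1.09 -0.11]
shift cm [-51.27   0.82 -64.53] turn [1.000e-03 1.707e+00 1.000e-03]
t 0.1 jig now [-433.6 -558.8] z 0.1775 jaw deg rel jig -82.2 F [ 0.1 -0.  -0.4] w 0.095 q [-1.44  0.49  1.56 -0.    1.09 -0.11]
shift cm [-51.27   0.82 -64.53] turn [-0.000e+00 -3.006e+00 -1.000e-03]
```

Call:
{"op": "apply_moves", "data": {"commands": [[[-0.26,-39.4,0,-12,0,-0.7,0],[-0.26,-39.4,0,-12,0,-0.7,0],[-0.26,-39.4,0,-12,0,-0.7,0],[-0.26,-39.4,0,-12,0,-0.7,0],[-0.26,-39.4,0,-12,0,-0.7,0]]], "squeeze": 5}}

```text
time_s: 0.6
position: [0.3611, -0.4811, 0.1779]
tcp_rot: [-0.84, 1.659, -1.658]
wrist_force: [0.2, -1.2, 0.5]
gripper_width: 0.0623
```

```bash
python3 plan.py -13 140 120 0; python3 plan.py -13 -220 150 0
```

```text
t 0.6 jig now [-204.9 -453.3] z 0.1779 jaw deg rel jig -41.8 F [ 0.2 -1.2  0.5] w 0.062 q [-1.04  0.46  1.62 -0.    1.07 -0.4 ]
shift cm [-57.02   5.8  -25.22] turn [ 0.    -0.729 -0.   ]
t 0.6 jig now [-204.9 -453.3] z 0.1779 jaw deg rel jig -41.8 F [ 0.2 -1.2  0.5] w 0.062 q [-1.04  0.46  1.62 -0.    1.07 -0.4 ]
shift cm [-30.18   2.79  -1.23] turn [ 0.    -0.729 -0.   ]
```

Now there is a direct line to the target, staying over 0.4 m out.

Call:
{"op": "apply_moves", "data": {"commands": [[[-0.26,-57,0,-25.2,0,-0.73,0],[-0.26,-57,0,-25.2,0,-0.73,0],[-0.26,-57,0,-25.2,0,-0.73,0],[-0.26,-57,0,-25.2,0,-0.73,0],[-0.26,-57,0,-25.2,0,-0.73,0]]]}}

```text
time_s: 1.1
position: [0.4148, -0.2366, 0.1779]
tcp_rot: [-1.253, 1.138, -1.138]
wrist_force: [1.3, -0.4, -0.8]
gripper_width: 0.0601
```

```bash
python3 plan.py -13 140 120 0
```

```text
t 1.1 jig now [-128.  -215.1] z 0.1779 jaw deg rel jig 0.0 F [ 1.3 -0.4 -0.8] w 0.06 q [-0.66  0.28  1.91 -0.    0.95 -0.75]
shift cm [-35.5    5.79  11.53] turn [ 0.     0.001 -0.   ]
```

Call:
{"op": "apply_moves", "data": {"commands": [[[-0.26,-35.5,2,11.5,0,0,0],[-0.26,-35.5,2,11.5,0,0,0],[-0.26,-35.5,2,11.5,0,0,0],[-0.26,-35.5,2,11.5,0,0,0],[-0.26,-35.5,2,11.5,0,0,0]]]}}

```text
time_s: 1.6
position: [0.4699, 0.0069, 0.1646]
tcp_rot: [-1.251, 1.142, -1.142]
wrist_force: [0.5, -0.4, -0.1]
gripper_width: 0.0602
```

```bash
python3 plan.py -13 135 100 0
```

```text
t 1.6 jig now [-49.8  22.1] z 0.1646 jaw deg rel jig -0.3 F [ 0.5 -0.4 -0.1] w 0.06 q [-0.13  0.29  1.94 -0.    0.91 -0.22]
shift cm [-11.31   6.45   3.63] turn [-0.    -0.005  0.   ]
```

Call:
{"op": "apply_moves", "data": {"commands": [[[-0.26,-11.3,0,3.6,0,0,0],[-0.26,-11.3,0,3.6,0,0,0],[-0.26,-11.3,0,3.6,0,0,0],[-0.26,-11.3,6.5,3.6,0,0,0],[-0.26,-11.3,6.5,3.6,0,0,0]]]}}

```text
time_s: 2.1
position: [0.4938, 0.1214, 0.0965]
tcp_rot: [-1.255, 1.143, -1.139]
wrist_force: [-0.2, -0.1, -0.3]
gripper_width: 0.06
```

```bash
python3 plan.py -13 135 49 0
python3 - <<'E'
from h import *
f=ctrl.grab_frame("wrist");cv2.imwrite("pics/w1.png",f[:,:,::-1])
E
```

```text
t 2.1 jig now [-15.1 133.8] z 0.0965 jaw deg rel jig -0.2 F [-0.2 -0.1 -0.3] w 0.06 q [ 0.11  0.44  1.93 -0.    0.78  0.02]
shift cm [-0.13  4.75  0.23] turn [ 0.004 -0.003  0.   ]
```

View pics/w1.png

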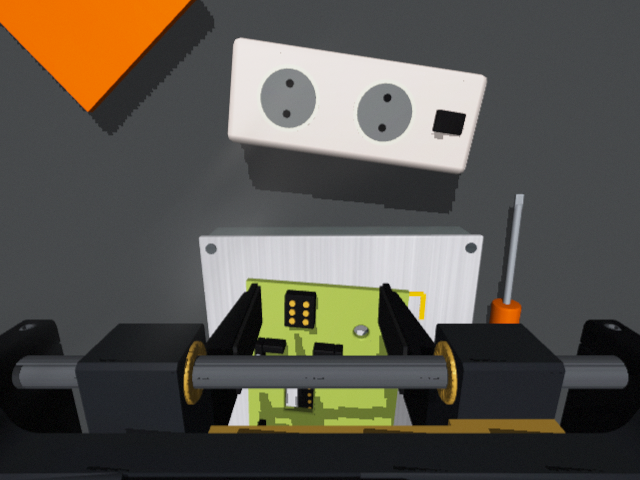

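The wrist view shows the plate's +y edge at about row 283, with both fingers (columns 250 and 385) clear of it. Next I lower beside the edge.

Call:
{"op": "apply_moves", "data": {"commands": [[[-0.26,0,2.4,0.2,0,0,0],[-0.26,0,4.6,0.2,0,0,0],[-0.26,0,4.6,0.2,0,0,0],[-0.26,0.7,4.6,0.2,0,0,0],[-0.26,1.2,4.6,0.2,0,0,0]]]}}

```text
time_s: 2.65
position: [0.4993, 0.1084, 0.0549]
tcp_rot: [-1.25, 1.141, -1.143]
wrist_force: [0.1, -0.6, -0.9]
gripper_width: 0.0598
```

```bash
python3 plan.py -13 107 49 0
python3 - <<'E'
from h import *
f=ctrl.grab_frame("scene");cv2.imwrite("pics/s1.png",cv2.resize(f[190:335,200:400,::-1],None,fx=4,fy=4,interpolation=2))
E
```

```text
t 2.65 jig now [-10.8 120.3] z 0.0549 jaw deg rel jig -0.3 F [ 0.1 -0.6 -0.9] w 0.06 q [ 0.08  0.5   1.96 -0.    0.67 -0.01]
shift cm [ 1.33  0.59 -0.21] turn [-0.002 -0.005  0.   ]
```

View pics/s1.png

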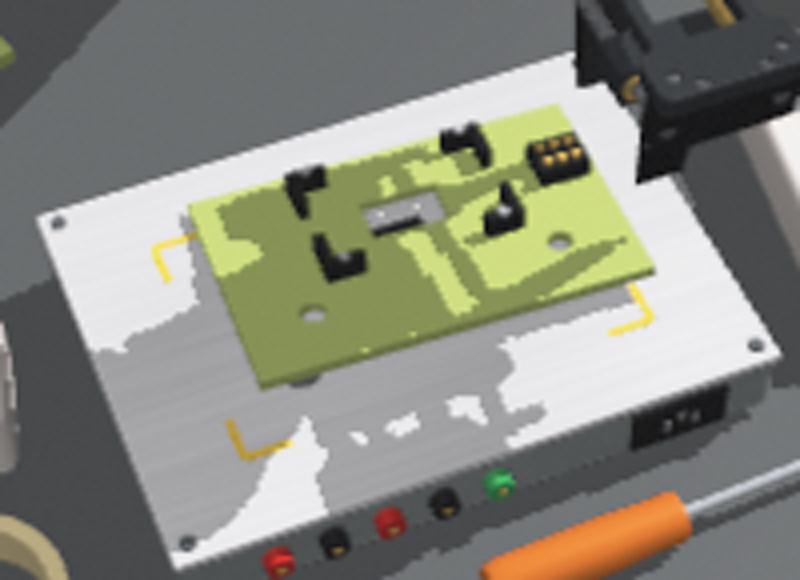

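Call:
{"op": "apply_moves", "data": {"commands": [[[-0.26,0.1,0,0,0,0,0],[-0.26,0.2,0,0,0,0,0],[-0.26,0.3,0,0,0,0,0],[-0.26,0.4,0,0,0,0,0],[-0.26,0.5,0,0,0,0,0]]]}}

```text
time_s: 3.2
position: [0.499, 0.1039, 0.0537]
tcp_rot: [-1.251, 1.142, -1.142]
wrist_force: [-0.5, 0.1, -0.8]
gripper_width: 0.0599
```

```bash
python3 plan.py -13 107 49 0
```

```text
t 3.2 jig now [-11.5 115.8] z 0.0537 jaw deg rel jig -0.3 F [-0.5  0.1 -0.8] w 0.06 q [ 0.08  0.5   1.97 -0.    0.67 -0.02]
shift cm [ 0.88  0.47 -0.14] turn [-0.    -0.005  0.   ]
```

Call:
{"op": "apply_moves", "data": {"commands": [[[-0.26,0,0.5,-0.1,0,0,0],[-0.26,0.1,0.5,-0.1,0,0,0],[-0.26,0.25,0.5,-0.1,0,0,0],[-0.26,0.4,0.5,-0.1,0,0,0],[-0.26,0.5,0.5,-0.1,0,0,0]]]}}

```text
time_s: 3.7
position: [0.4985, 0.0987, 0.0486]
tcp_rot: [-1.251, 1.142, -1.142]
wrist_force: [0.3, -0.1, 0.1]
gripper_width: 0.06
```

```bash
python3 plan.py -13 105 49 0
```

```text
t 3.7 jig now [-12.5 110.7] z 0.0486 jaw deg rel jig -0.3 F [ 0.3 -0.1  0.1] w 0.06 q [ 0.07  0.51  1.97 -0.    0.66 -0.03]
shift cm [ 0.57 -0.04 -0.05] turn [-0.    -0.005  0.   ]
```

```bash
cat > see.py <<'E'
from h import *
import sys
f=ctrl.grab_frame("scene");s=np.zeros(f.shape[:2],np.uint8);s[195:330,205:393]=255
q=quad(green(f)&s)
q=q[np.argsort(np.arctan2(*(q-q.mean(0)).T[::-1]))]
z1=float(sys.argv[2]) if len(sys.argv)>2 else .0565
zz=np.where(q[:,1]>np.median(q[:,1]),z1,.051)
j=tojig(ray("scene",q,zz))*1e3
print("corners px",q.round(0).tolist(),"\njig mm",j.round(1).tolist())
cv2.imwrite(f"pics/{sys.argv[1]}.png",cv2.resize(f[190:335,200:400,::-1],None,fx=4,fy=4,interpolation=2))
E
python3 see.py s2
```

```text
corners px [[247.0, 242.0], [338.0, 216.0], [364.0, 257.0], [266.0, 286.0]] 
jig mm [[-76.9, -77.6], [-69.1, 109.0], [46.5, 109.0], [38.8, -80.2]]
```

View pics/s2.png

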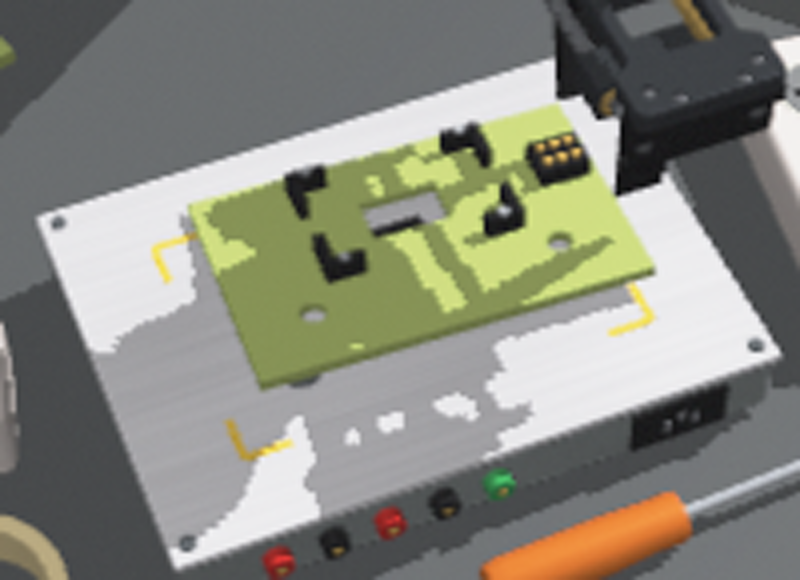

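The plate is still unmoved. The far finger's tip, at crop (618-662,190), is almost at the plate's +y edge, so I check that gap.

Run:
```python
from h import *
p=np.array([[618,195],[662,183]])/4+[200,190]
print((tojig(ray("scene",p,.0486))*1e3).round(1))
```

```text
[[ -6.2 115.5]
 [ -4.9 138.2]]
```

Run:
```python
from h import *
from scipy.spatial.transform import Rotation as Ro
o=ctrl.get_obs();M=Ro.from_rotvec(o["tcp_rot"]).as_matrix();P=o["position"]
pts=np.array([P+M@np.array([a,0,b]) for a in(-.01,.01) for b in(-.042,-.03,.03,.042)])
jc=tow([[-.105,-.145],[.105,-.145],[.105,.145],[-.105,.145]]);jc=np.c_[jc,[.045]*4]
out=[]
for n,(r,c) in(("scene",(130,240)),("side",(190,230))):
    f=ctrl.grab_frame(n)[:,:,::-1].copy();C=ctrl.calibration(n);K=np.array(C["intrinsics"]);f4=cv2.resize(f[r:r+150,c:c+200],None,fx=4,fy=4,interpolation=2)
    for X,col in((pts,(0,0,255)),(jc,(255,0,255))):
        u=cv2.projectPoints(X,np.array(C["rvec"],float),np.array(C["tvec"],float),K,None)[0][:,0]
        print(n,u.round(1).tolist())
        for x,y in u: cv2.circle(f4,(int((x-c)*4),int((y-r)*4)),4,col,-1)
    out.append(cv2.resize(f4,(560,300) if 0 else (640,480))[:,:])
cv2.imwrite("pics/both.png",cv2.resize(np.vstack(out),(600,600*960//640//1))[:900] if 0 else cv2.resize(np.hstack(out),(800,300)))
```

```text
scene [[346.4, 220.6], [349.0, 224.8], [362.3, 246.8], [365.0, 251.4], [337.1, 223.5], [339.6, 227.8], [352.7, 250.0], [355.4, 254.6]]
scene [[208.5, 243.7], [243.2, 331.9], [395.3, 278.5], [346.7, 201.3]]
side [[313.8, 277.8], [309.5, 275.7], [288.5, 265.3], [284.5, 263.3], [319.1, 272.7], [314.8, 270.6], [293.9, 260.4], [289.9, 258.5]]
side [[392.8, 225.4], [324.3, 198.1], [252.9, 258.0], [326.1, 294.8]]
```

View pics/both.png

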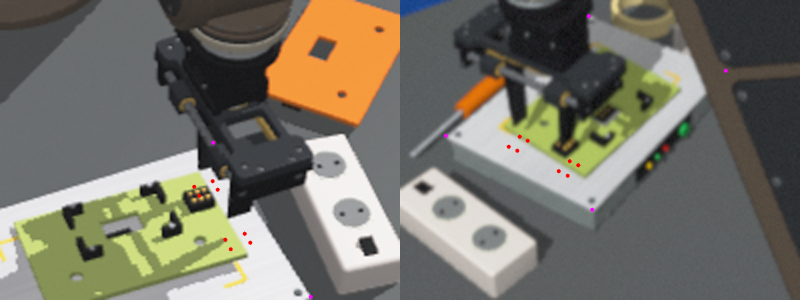

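Run:
```python
from h import *
def Pm(n):
    C=ctrl.calibration(n);return np.array(C["intrinsics"])@np.c_[cv2.Rodrigues(np.array(C["rvec"],float))[0],np.array(C["tvec"],float).ravel()]
for a,b in(((360,237.2),(288.5,251.5)),((354.5,238.75),(291.5,251)),((365.5,235.75),(285,252))):
    X=cv2.triangulatePoints(Pm("scene"),Pm("side"),np.array(a,float),np.array(b,float)).ravel();X=X[:3]/X[3];print(X.round(4),(tojig([X])*1e3).round(1))
o=ctrl.get_obs();print(o["position"],o["tcp_rot"])
```

```text
[0.5313 0.1035 0.0836] [[ 20.6 112.3]]
[0.5297 0.0943 0.0802] [[ 18.1 103.3]]
[0.5335 0.1129 0.0871] [[ 23.7 121.4]]
[0.49852441 0.09874404 0.04869079] [-1.25073337  1.14187854 -1.14217085]
```

The tool frame disagrees with the pictures. In both views the finger ends triangulate to z≈0.082, at the right x and y, while the reported TCP is at 0.049. There is no contact force either, so the real tips are about 34 mm higher than reported. I back off, lower most of that distance while watching force, and re-measure.

Call:
{"op": "apply_moves", "data": {"commands": [[[-0.26,-2.2,0,-0.1,0,0,0],[-0.26,-2.2,0.5,-0.1,0,0,0],[-0.26,-2.2,1.3,-0.1,0,0,0],[-0.26,-2.2,2.0,-0.1,0,0,0],[-0.26,-2.2,2.4,-0.1,0,0,0]]]}}

```text
time_s: 4.35
position: [0.4952, 0.1201, 0.0236]
tcp_rot: [-1.252, 1.143, -1.142]
wrist_force: [-1.6, -0.2, 0.3]
gripper_width: 0.06
```

```bash
python3 plan.py -13 125 15 0;python3 - <<'E'
from h import *
out=[]
for n,(r,c) in(("scene",(190,300)),("side",(200,240))):
    f=ctrl.grab_frame(n)[:,:,::-1];out.append(cv2.resize(f[r:r+100,c:c+100],None,fx=4,fy=4,interpolation=2))
cv2.imwrite("pics/both2.png",np.hstack(out))
E
```

```text
t 4.35 jig now [-13.8 132.4] z 0.0236 jaw deg rel jig -0.3 F [-1.6 -0.2  0.3] w 0.06 q [ 0.11  0.55  1.99 -0.    0.6   0.02]
shift cm [0.74 0.86 0.09] turn [ 0.001 -0.005  0.   ]
```

View pics/both2.png

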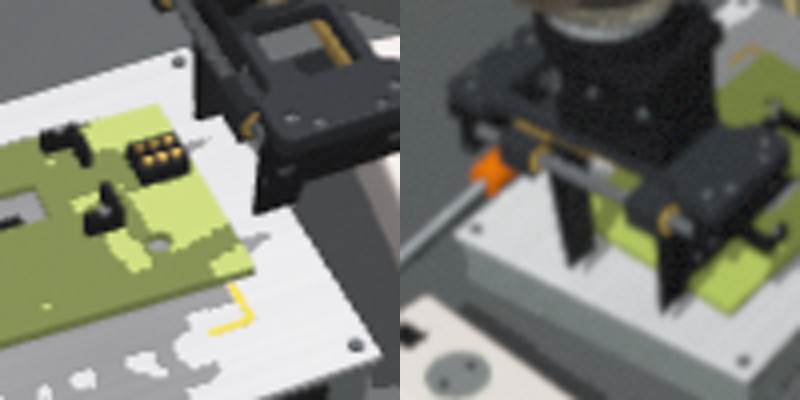

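```bash
cat >> h.py <<'E'
def tri(a,b):
    def Pm(n):
        C=ctrl.calibration(n);return np.array(C["intrinsics"])@np.c_[cv2.Rodrigues(np.array(C["rvec"],float))[0],np.array(C["tvec"],float).ravel()]
    X=cv2.triangulatePoints(Pm("scene"),Pm("side"),np.array(a,float),np.array(b,float)).ravel();X=X[:3]/X[3];print(X.round(4),(tojig([X])*1e3).round(1))
E
python3 - <<'E'
from h import *
tri((363.5,243.5),(288,264.5));tri((375,240.75),(282,267))
E
```

```text
[0.5253 0.1144 0.0548] [[ 15.7 123.8]]
[0.5276 0.1345 0.0592] [[ 19.8 143.5]]
```

Call:
{"op": "apply_moves", "data": {"commands": [[[-0.26,0.2,0.3,0,0,0,0],[-0.26,0.2,0.6,0,0,0,0],[-0.26,0.2,0.75,0,0,0,0],[-0.26,0.2,0.9,0,0,0,0],[-0.26,0.2,0.9,0,0,0,0]]]}}

```text
time_s: 4.95
position: [0.4956, 0.1186, 0.0155]
tcp_rot: [-1.251, 1.142, -1.142]
wrist_force: [-0.5, 0.5, -0.7]
gripper_width: 0.0598
```

```bash
python3 plan.py -13 125 15 0
```

```text
t 4.95 jig now [-13.5 130.8] z 0.0155 jaw deg rel jig -0.3 F [-0.5  0.5 -0.7] w 0.06 q [ 0.11  0.57  1.99 -0.    0.58  0.01]
shift cm [0.58 0.05 0.06] turn [ 0.    -0.005  0.   ]
```

Next I probe gently for the deck, 1 mm per row.

Call:
{"op": "apply_moves", "data": {"commands": [[[-0.26,0,0.1,0,0,0,0],[-0.26,0,0.2,0,0,0,0],[-0.26,0,0.25,0,0,0,0]]]}}

```text
time_s: 5.25
position: [0.4956, 0.1187, 0.0131]
tcp_rot: [-1.251, 1.142, -1.142]
wrist_force: [-0.7, -0.2, 0.5]
gripper_width: 0.0599
```

Call:
{"op": "apply_moves", "data": {"commands": [[[-0.26,0,0.1,0,0,0,0],[-0.26,0,0.2,0,0,0,0],[-0.26,0,0.2,0,0,0,0]]]}}

```text
time_s: 5.55
position: [0.4956, 0.1186, 0.011]
tcp_rot: [-1.251, 1.142, -1.142]
wrist_force: [0.1, -0.5, -0.5]
gripper_width: 0.0602
```

Call:
{"op": "apply_moves", "data": {"commands": [[[-0.26,0,0.1,0,0,0,0],[-0.26,0,0.15,0,0,0,0],[-0.26,0,0.2,0,0,0,0]]]}}

```text
time_s: 5.85
position: [0.4957, 0.1187, 0.0091]
tcp_rot: [-1.251, 1.142, -1.142]
wrist_force: [-0.8, -0.7, 0.6]
gripper_width: 0.0599
```

Call:
{"op": "apply_moves", "data": {"commands": [[[-0.26,0,0.1,0,0,0,0],[-0.26,0,0.15,0,0,0,0],[-0.26,0,0.2,0,0,0,0]]]}}

```text
time_s: 6.15
position: [0.4958, 0.1187, 0.0086]
tcp_rot: [-1.25, 1.141, -1.142]
wrist_force: [-7.0, -1.6, 31.6]
gripper_width: 0.0597
```

```bash
python3 plan.py -13 105 15 0;python3 - <<'E'
from h import *
out=[]
for n,(r,c) in(("scene",(190,300)),("side",(200,240))):
    f=ctrl.grab_frame(n)[:,:,::-1];out.append(cv2.resize(f[r:r+100,c:c+100],None,fx=4,fy=4,interpolation=2))
cv2.imwrite("pics/both3.png",np.hstack(out))
E
```

```text
t 6.15 jig now [-13.4 130.9] z 0.0086 jaw deg rel jig -0.3 F [-7.  -1.6 31.6] w 0.06 q [ 0.11  0.58  2.   -0.    0.56  0.01]
shift cm [ 2.58 -0.64  0.05] turn [-0.001 -0.005  0.   ]
```

View pics/both3.png

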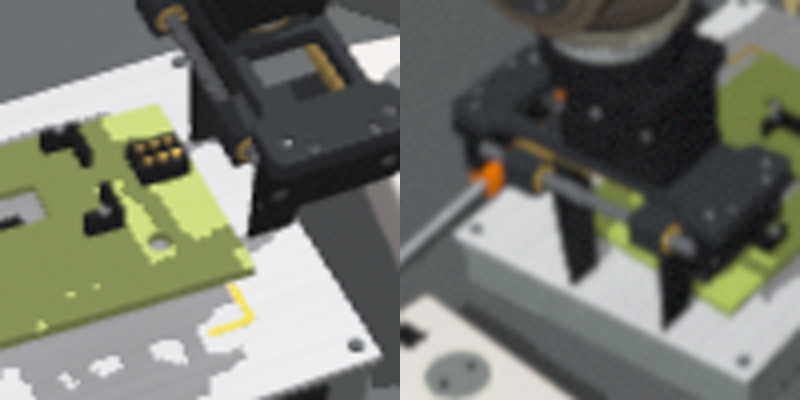

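The tips touch the deck at reported z≈0.0087, so the tip offset is 36 mm. I raise 4 mm from the commanded pose and push toward -y.

Call:
{"op": "apply_moves", "data": {"commands": [[[-0.26,0,-0.45,0,0,0,0],[-0.26,0.5,-0.45,0,0,0,0],[-0.26,0.9,-0.45,0,0,0,0],[-0.26,1.2,-0.45,0,0,0,0],[-0.26,1.4,-0.45,0,0,0,0]]]}}

```text
time_s: 6.75
position: [0.4968, 0.1045, 0.0115]
tcp_rot: [-1.251, 1.143, -1.142]
wrist_force: [-0.7, 1.6, 2.1]
gripper_width: 0.0598
```

```bash
python3 plan.py -13 105 12 0;python3 see.py s3
```

```text
t 6.75 jig now [-13.7 116.6] z 0.0115 jaw deg rel jig -0.3 F [-0.7  1.6  2.1] w 0.06 q [ 0.08  0.57  2.    0.    0.57 -0.01]
shift cm [ 1.16 -0.05  0.07] turn [ 0.    -0.006 -0.   ]
corners px [[244.0, 244.0], [335.0, 217.0], [362.0, 258.0], [264.0, 289.0]] 
jig mm [[-73.0, -84.9], [-69.3, 102.2], [46.8, 105.2], [43.3, -84.7]]
```

Call:
{"op": "apply_moves", "data": {"commands": [[[-0.26,0.2,0,0.05,0,-0.006,0],[-0.26,0.4,0,0.05,0,-0.006,0],[-0.26,0.6,0,0.05,0,-0.006,0],[-0.26,0.75,0,0.05,0,-0.006,0],[-0.26,0.85,0,0.05,0,-0.006,0]]]}}

```text
time_s: 7.3
position: [0.4982, 0.0961, 0.0115]
tcp_rot: [-1.254, 1.138, -1.138]
wrist_force: [-0.4, 1.4, 0.7]
gripper_width: 0.0595
```

```bash
python3 plan.py -13 106.4 12 0;python3 see.py s4
```

```text
t 7.3 jig now [-13.1 108.2] z 0.0115 jaw deg rel jig 0.1 F [-0.4  1.4  0.7] w 0.06 q [ 0.06  0.57  2.   -0.    0.57 -0.04]
shift cm [ 0.18 -0.05  0.01] turn [0.    0.001 0.   ]
corners px [[239.0, 247.0], [331.0, 219.0], [359.0, 259.0], [261.0, 292.0]] 
jig mm [[-69.2, -94.4], [-68.9, 93.1], [47.4, 98.2], [47.1, -91.4]]
```

View pics/s4.png

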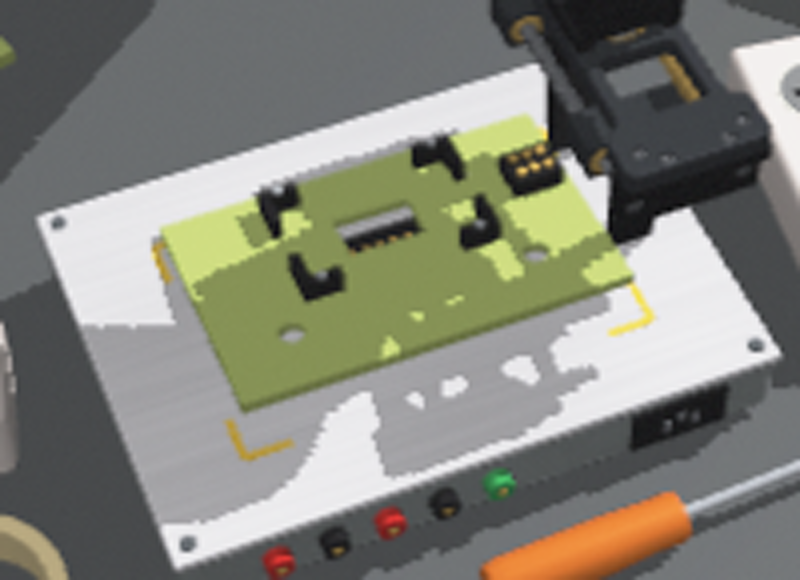

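The plate is now square to the jig and has not dropped. The holes are at crop (291,334) and (536,253). I convert those with a small hole detector.

```bash
cat > holes.py <<'E'
from h import *
import sys
def holes(f,zt=.060,guess=None):
    s=np.zeros(f.shape[:2],np.uint8);s[195:330,205:393]=255;g=green(f)&s
    k=max(cv2.findContours(g,0,1)[0],key=cv2.contourArea);m=np.zeros_like(g);cv2.drawContours(m,[cv2.convexHull(k)],-1,255,-1)
    F=cv2.resize(f,None,fx=4,fy=4,interpolation=cv2.INTER_CUBIC);sat=cv2.cvtColor(F,cv2.COLOR_RGB2HSV)[:,:,1]
    hm=((sat<90)*255).astype(np.uint8)&cv2.erode(cv2.resize(m,None,fx=4,fy=4),np.ones((25,25)))
    V=F.max(2);hm&=((V>95)*255).astype(np.uint8)
    n,l,st,c=cv2.connectedComponentsWithStats(hm);r=[]
    for i in range(1,n):
        if 60<st[i,4]<900 and st[i,2]<45 and st[i,3]<35:
            p=(st[i,:2]+st[i,2:4]/2-.5)/4-.375
            j=(tojig(ray("scene",p,zt))*1e3)[0]
            r.append((p.round(1),st[i,2:5],j.round(1)))
    return r
if __name__=="__main__":
    for x in holes(ctrl.grab_frame("scene"),float(sys.argv[1])): print(*x)
    print((tojig(ray("scene",np.array([[536,253],[291,334]])/4+[200,190],.0605))*1e3).round(1))
    print((tojig(ray("scene",np.array([[560,241],[315,312]])/4+[200,190],.0605))*1e3).round(1))
E
python3 holes.py .0605
```

```text
[318.9 245.2] [13 10 75] [-8.7 42.4]
[333.2 253.8] [ 26  16 326] [20.2 58.9]
[279.4 257.9] [ 15  11 105] [ -9.  -36.2]
[272.6 273.6] [ 27  19 367] [ 20. -60.]
[[ 19.7  60.7]
 [ 19.8 -59.7]]
[[ 17.5  73.8]
 [ 12.4 -45.5]]
```

The holes are at jig (20,59) and (20,-60). y and yaw are now aligned, and about 8 mm remains in x. I back off, lift, and go round to the near edge with the jaws along jig y.

Call:
{"op": "apply_moves", "data": {"commands": [[[-0.26,-1.5,0,0,0,0,0],[-0.26,-1.5,-2.5,0,0,0,0],[-0.26,-1.5,-7,0,0,0,0],[-0.26,-1.5,-8,0,0,0.15,0],[-0.26,-1.5,-8,0,0,0.3,0]]]}}

```text
time_s: 7.9
position: [0.4977, 0.1123, 0.0938]
tcp_rot: [-1.1, 1.358, -1.362]
wrist_force: [0.6, -0.4, -0.2]
gripper_width: 0.0598
```

```bash
python3 plan.py -110 0 90 -90; python3 holes.py .0605 | head -5
```

```text
t 7.9 jig now [-12.  124.3] z 0.0938 jaw deg rel jig -17.4 F [ 0.6 -0.4 -0.2] w 0.06 q [ 0.09  0.44  1.93 -0.    0.76  0.3 ]
shift cm [14.8   0.34 -5.62] turn [-0.003  1.267 -0.003]
[319.  245.4] [ 16  11 125] [-8.3 42.5]
[333.2 253.4] [ 24  15 274] [19.4 59.3]
[279.2 257.9] [ 16  11 105] [ -9.1 -36.4]
[272.6 273.6] [ 27  19 372] [ 20. -60.]
[[ 19.7  60.7]
```

Call:
{"op": "apply_moves", "data": {"commands": [[[-0.6,14.8,0,-5.6,0,1.27,0],[-1,14.8,0,-5.6,0,1.27,0],[-1,14.8,0,-5.6,0,1.27,0],[-1,14.8,0,-5.6,0,1.27,0],[-1,14.8,0,-5.6,0,1.27,0]]]}}

```text
time_s: 8.45
position: [0.4112, -0.0233, 0.0917]
tcp_rot: [-0.592, 1.872, -1.872]
wrist_force: [0.9, 0.7, -0.7]
gripper_width: 0.0929
```

```bash
python3 plan.py -105 0 70 -90
```

```text
t 8.45 jig now [-111.1   -2.3] z 0.0917 jaw deg rel jig -60.4 F [ 0.9  0.7 -0.7] w 0.093 q [-0.22  0.33  2.16 -0.    0.66  0.74]
shift cm [-0.65  2.17  0.1 ] turn [-0.     0.516  0.   ]
```

Call:
{"op": "apply_moves", "data": {"commands": [[[-1,-0.6,0,0.1,0,0.516,0],[-1,-0.6,0,0.1,0,0.516,0],[-1,-0.6,0,0.1,0,0.516,0],[-1,-0.6,4,0.1,0,0.516,0],[-1,-0.6,7,0.1,0,0.516,0]]]}}

```text
time_s: 8.95
position: [0.4178, -0.0192, 0.0207]
tcp_rot: [-0.11, 2.167, -2.168]
wrist_force: [-0.6, -0.7, -1.5]
gripper_width: 0.095
```

```bash
python3 plan.py -95 0 12 -90
```

```text
t 8.95 jig now [-104.2    1.1] z 0.0207 jaw deg rel jig -89.6 F [-0.6 -0.7 -1.5] w 0.095 q [-0.2   0.48  2.21 -0.    0.45  1.26]
shift cm [-0.91  0.88  0.11] turn [-0.001  0.007 -0.001]
```

Call:
{"op": "apply_moves", "data": {"commands": [[[-1,-0.3,0.6,0.1,0,0.007,0],[-1,-0.8,0.85,0.1,0,0.007,0],[-1,-1.2,0.85,0.1,0,0.007,0],[-1,-1.6,0.85,0.1,0,0.007,0],[-1,-1.6,0.85,0.1,0,0.007,0]]]}}

```text
time_s: 9.45
position: [0.4347, -0.0192, 0.0141]
tcp_rot: [-0.101, 2.171, -2.172]
wrist_force: [-0.5, -0.2, 0.1]
gripper_width: 0.0948
```

```bash
python3 plan.py -79 0 12 -90; python3 holes.py .0605 | head -4
```

```text
t 9.45 jig now [-87.3  -0.5] z 0.0141 jaw deg rel jig -90.0 F [-0.5 -0.2  0.1] w 0.095 q [-0.2   0.51  2.17 -0.    0.46  1.28]
shift cm [-0.83  0.21 -0.06] turn [-0.001 -0.001 -0.002]
[319.  245.4] [ 16  11 120] [-8.3 42.5]
[333.4 253.5] [ 25  14 268] [19.8 59.4]
[279.5 258.1] [ 20  13 148] [ -8.4 -36.2]
[272.8 273.4] [ 26  17 316] [ 19.6 -59.6]
```

Call:
{"op": "apply_moves", "data": {"commands": [[[-1,0,0.25,0,0,0,0],[-1,-0.3,0.25,0,0,0,0],[-1,-0.6,0.25,0,0,0,0],[-1,-0.8,0.25,0,0,0,0],[-1,-0.95,0.25,0,0,0,0]]]}}

```text
time_s: 10.0
position: [0.4425, -0.0182, 0.0105]
tcp_rot: [-0.105, 2.174, -2.173]
wrist_force: [-3.9, -0.0, 2.0]
gripper_width: 0.095
```

```bash
python3 plan.py -72 0 12 -90; python3 holes.py .0605 | head -4
```

```text
t 10.0 jig now [-79.5  -0.3] z 0.0105 jaw deg rel jig -90.1 F [-3.9 -0.   2. ] w 0.095 q [-0.19  0.52  2.15 -0.    0.47  1.29]
shift cm [-0.75 -0.15 -0.03] turn [ 0.    -0.001  0.001]
[319.2 246. ] [ 18  12 128] [-6.7 42.3]
[334.1 254.2] [ 25  16 278] [21.9 59.9]
[280.2 258.8] [ 22  12 144] [ -6.5 -35.5]
[273.1 274.2] [ 25  16 311] [ 21.7 -59.7]
```

Call:
{"op": "apply_moves", "data": {"commands": [[[-1,-0.1,-0.05,0,0,0,0],[-1,-0.2,-0.05,0,0,0,0],[-1,-0.3,-0.05,0,0,0,0],[-1,-0.4,-0.05,0,0,0,0],[-1,-0.45,-0.05,0,0,0,0]]]}}

```text
time_s: 10.55
position: [0.4479, -0.0179, 0.0112]
tcp_rot: [-0.102, 2.172, -2.173]
wrist_force: [-0.1, 0.4, -0.5]
gripper_width: 0.0953
```

```bash
python3 plan.py -72 0 12 -90; python3 holes.py .0605 | head -4
```

```text
t 10.55 jig now [-74.1  -0.5] z 0.0112 jaw deg rel jig -90.1 F [-0.1  0.4 -0.5] w 0.095 q [-0.19  0.52  2.14 -0.    0.47  1.29]
shift cm [-0.21 -0.08 -0.05] turn [-0.    -0.001 -0.001]
[320.9 250.8] [ 15  12 118] [ 4.9 40.6]
[335.1 259. ] [ 23  16 288] [32.8 57.1]
[281.8 263.8] [ 22  12 153] [  5.4 -37. ]
[274.4 279.1] [ 25  17 335] [ 32.7 -61.4]
```

The pushing force fell to zero and both holes jumped down in the picture, so the plate seems to have dropped. I back off and check.

Call:
{"op": "apply_moves", "data": {"commands": [[[-1,1.5,0,0,0,0,0],[-1,3,0,0,0,0,0],[-1,3,-3,0,0,0,0],[-1,3,-8,0,0,0,0],[-1,3,-10,0,0,0,0]]]}}

```text
time_s: 11.1
position: [0.4186, -0.0208, 0.1143]
tcp_rot: [-0.099, 2.17, -2.172]
wrist_force: [0.8, 0.1, -0.9]
gripper_width: 0.095
```

```bash
python3 holes.py .051 | head -4; python3 see.py s5 .045
python3 - <<'E'
import cv2,numpy as np
from h import *
g=ctrl.grab_frame("side");a=cv2.imread("pics/s5.png")
b=cv2.resize(g[190:310,240:400,::-1],None,fx=2.5,fy=2.5,interpolation=2)
a=cv2.resize(a,(400,290));cv2.imwrite("pics/fin.png",np.hstack([a,cv2.resize(b,(400,290))]))
E
```

```text
[321. 252.] [ 16  14 135] [ 0.7 42.8]
[335.1 259.6] [ 25  21 406] [27.4 59.8]
[281.6 265.1] [ 19  13 153] [  1.3 -36.1]
[274.5 280. ] [ 26  22 453] [ 27.9 -59.9]
corners px [[241.0, 251.0], [333.0, 222.0], [360.0, 267.0], [262.0, 300.0]] 
jig mm [[-59.0, -94.2], [-59.4, 93.1], [56.9, 96.1], [56.9, -93.8]]
```

View pics/fin.png

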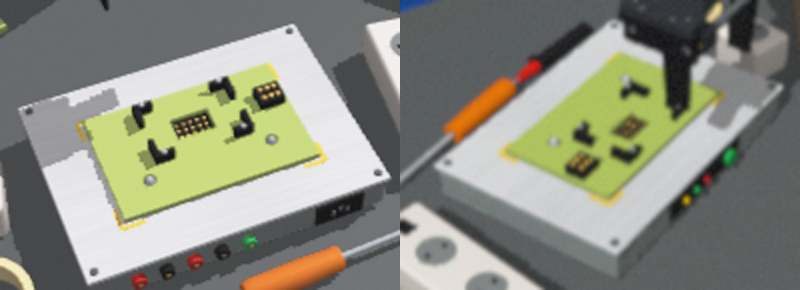

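Both views show the plate flat inside the yellow marks, with steel pin tips in both holes (left view, (150,180) and (272,139)). The hole centres at flat height are within 0.6 mm of the pins. The gripper is clear, so I hand in.

```bash
python3 -c "
from cell import ctrl
print(ctrl.job_done())"
```

```text
the job is handed in; nothing more can be done
None
```

The plate is home: both holes dropped over their pins and it lies flat on the deck. I handed the job in at about 11 s. I only pushed, first on the left (+y) edge to square the plate and shift it sideways, then on the near edge until it dropped.

**Last checks:** At flat-plate height the holes measured (27.4, 59.8) and (27.9, -59.9) mm in the jig frame; the pins are at (28, ±60). In the final scene and side pictures the pin tips show in both holes and the plate sits inside the yellow marks. The gap under its far edge is gone. The bystanders looked unmoved in the parts of the pictures I checked.

**What disagreed:**
- **Tool height:** The fingertips sat about 36 mm higher than the reported tool point. Two-view triangulation indicated about 33 mm. I then probed the deck to settle it, which peaked at about 32 N on the bare deck. After that I corrected for the offset.
- **Corner measurements:** The plate's side-edge corners differed by up to about 3 mm because of occlusion and shading. I trusted the hole measurements instead.

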